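# Push the open jar lids shut

## Robot

A 6-joint arm with a two-finger parallel gripper is mounted at the origin on a cart in front of the work surface, level with it; the furniture and walls round the work are solid. World frame = base frame: x ahead of the robot, y to its left, z up, the work surface at z = 0. Lengths are in m, angles in rad, forces in N, time in s.
With the tool pointing down it reaches from about 0.3 to 0.875 m from the base axis. Payload 4.2 kg.
Tool frame: the origin (TCP) lies midway between the tips of the shut fingers; the grasp point (between the pads) lies 19 mm behind it; z points along the fingers, y is the line along which they close (so a half turn about z gives the same grasp; the last joint's range is limited). The gripper opens to 85 mm and grips with 20 to 120 N. Pads are 22 mm wide; open, the fingers measure 114 mm over their backs; the gripper's body (76 mm by 85 mm) begins 54 mm behind the grasp point. The pads swing forward as they close: fully open they stand 13 mm farther back than shut.
Start: joints at [-1.178, 0.32, 1.565, -0, 1.257, -0.02], TCP at [0.231, -0.527, 0.231] pointing down, gripper open.
Joint ranges: [-3.11, 3.11], [-0.84, 2.01], [0.21, 2.61], [-1.34, 4.49], [0.05, 2.63], [-2.56, 2.56]. Speed limits (rad/s): [2.57, 2.57, 3.14, 3.14, 3.14, 3.14].

## Interface

Orientations are given as [roll, pitch, yaw] about the fixed x, y, z axes, in that order (R = Rz(yaw) Ry(pitch) Rx(roll)).
In Python, from cell import robot, optics, nets gives the robot as it stands.
- The arm moves only by the shell command python3 -m crank 'ROWS' [OPENING]. ROWS is JSON, a list of rows, each an object of numbers: "x", "y", "z": the shift along the tool's x, y, z in units of 50 mm (1.0 is 50 mm); "spin": the turn about the tool's z in units of 8 degrees (1.0 is 8 degrees). A call has 1 to 5 rows; each row is the pose to reach, as a shift and turn from the pose commanded when the call began, along the tool's axes at that moment; what a row does not reach only later rows make up. A row lasts 1/8 s, in which the tool goes at most 62.5 mm and 10.7 degrees, less where a joint would pass 70% of its speed; a pose out of reach is approached as far as the arm can. A call with a gripper value outside its range is refused whole. OPENING is the finger opening in mm, from 0 to 85.4, set as the call begins (- or left out, the last holds). The fingers move at their own pace and stop on an object; the grip force is fixed at half the most. Time passes only in rows, so rows that repeat a pose let the fingers close. It gives the time, the measured TCP pose, the force, the opening and the grip force at its end, in the units of the state.
- robot.get_obs(): the state, without advancing time (a new reading comes with each control period).
- optics.snapshot(name): name is "scene" or "top" or "wrist"; returns the picture (420x560x3 uint8, red, green, blue); there is no depth.
- optics.camera_info(name): a dict with "vertical_fov" (degrees; the focal length in pixels is half the picture's height over the tangent of half this angle, whatever the lens; pixels are square), "cx", "cy" (the principal point, pixels), "eye" and "rotation" of the camera in the world; the wrist camera has in their place "T_tool_cam" (4x4, takes a point from camera to tool coordinates, whose origin is the TCP and whose axes are the flange's). Camera axes: x right, y up, looking along -z (the intrinsics and any distortion apply to the point x, -y, -z); pixel columns grow to the right and rows downward; lengths in m; the calibration is good to about 2 mm. A picture is of the moment at which its call begins: read the wrist's pose just before it. camera_info takes no time and is no camera call.
- robot.job_done(): hands the job in; it is judged then, once.
Trained networks look in the newest picture that a camera, given by its name, has taken for a name from the list of things; names that differ only in an ending like _2 or _b are one class to them, and where a whole thing is asked for, a point or a joint stands for the part that bears it (a point fixed in the world has none). Each returns a list of dicts, best first, with "p" (0 to 1); they miss things now and then, are a little off and sometimes report something else, mostly with a low value. They report only what shows in the picture. A call takes as long as a camera call. They do not tell look-alikes from the thing itself.
- nets.spot_in(camera, target): "pixel" ([column, row] in pixels, amid what is visible of it).
- nets.pinpoint(camera, target): "pixel" ([column, row] in pixels: a listed point, or the origin of a listed thing).
The state is a dict: "time_s": time; "qpos": joint angles; "joint_vel": joint speeds; "joint_torque": joint torques, N m; "ee_pos": TCP position; "orientation": TCP orientation; "contact_force": force on the tool from outside, world axes, zero at the start; "moment": the same for the moment, N m; "grip_width": finger opening in m; "finger_force": force on a finger pad.
Only numpy, scipy, OpenCV 4.12 (cv2) and the standard library are available. Lean on these libraries where they do the work, as an engineer would, in place of code of your own. Each camera call takes 0.05 s, during which the arm holds its last target. There are 200 camera calls.

## Task

Two clip-top glass jars in the row at the front of the worktop were left with their lids standing open. With the fingertips, gently push both lids over and down until each lies fully shut on its jar. Only push: do not grasp, lift, tip or shift the jars, and leave everything else standing where it is.

Things in the scene. Friction and masses are not known exactly. Their poses are not given: they have to be found in the camera images.
- salt_jar: the lower of the two open jars: clear glass, white salt inside, wire clip, glass ring at the neck; loose, about 0.3 kg, body 75 mm across, 88 mm tall when shut, hollow. Origin: centre of its underside. Own z up; own x points from the jar's middle to the lid hinge, which is on the side away from the robot, give or take 0.45 rad
- salt_jar_lid (a joint): its lid hinge, rad: 0 = fully shut, 1.57 = lid upright, at most 1.71 (leaning back). Starts 0.9 to 1.65. The hinge is stiff: the lid stays at any angle and needs about 1 N at its far edge when pushed slowly, more when fast, all the way down. The axis is level, along the jar's own y, 36.5 mm along own x from the jar's middle and 65 mm above the worktop
- salt_jar_hinge (a point): point on that hinge axis in the middle of the lid's width; its frame turns with the lid and is parallel to the jar's own axes when shut. The jars stand in one row; a wall shelf hangs over the back of the worktop and a tall cupboard stands at its left end: keep the wrist clear of both
- salt_jar_lid_edge (a point): point on the lid's outer (upper) face at the edge farthest from the hinge, 70 mm from the hinge axis along the lid and 20 mm above it square to the lid; 85 mm above the worktop when shut. The lid is a disc 72 mm across and 15 mm thick, its outer face flat (the wire loop on it does not resist touch); moves with the lid. Frame as the hinge point's
- bean_jar: the taller of the two open jars: clear glass, pale beans inside, orange sealing ring, wire clip; loose, about 0.3 kg, body 75 mm across, 104 mm tall when shut, hollow. Origin: centre of its underside. Own z up; own x points from the jar's middle to the lid hinge, which is on the side away from the robot, give or take 0.45 rad
- bean_jar_lid (a joint): its lid hinge, rad: 0 = fully shut, 1.57 = lid upright, at most 1.71 (leaning back). Starts 0.9 to 1.65. The hinge is stiff: the lid stays at any angle and needs about 1 N at its far edge when pushed slowly, more when fast, all the way down. The axis is level, along the jar's own y, 34.8 mm along own x from the jar's middle and 81 mm above the worktop
- bean_jar_hinge (a point): point on that hinge axis in the middle of the lid's width; its frame turns with the lid and is parallel to the jar's own axes when shut
- bean_jar_lid_edge (a point): point on the lid's outer (upper) face at the edge farthest from the hinge, 70 mm from the hinge axis along the lid and 20 mm above it square to the lid; 101 mm above the worktop when shut. The lid is a disc 72 mm across and 15 mm thick, its outer face flat (the wire loop on it does not resist touch); moves with the lid. Frame as the hinge point's
- low_jar: shut clip-top jar with orange ring, 85x69x76 mm; loose, leave it alone. Origin: centre of its underside
- wide_jar: shut clip-top jar, 97x81x81 mm; loose, leave it alone. Origin: centre of its underside
- mug: cream mug standing upside down, 63x88x51 mm; loose, leave it alone. Origin: centre of its underside
- shaker: small round shaker, 37 mm across, 64 mm tall; loose, leave it alone. Origin: centre of its underside
- egg_cup: turned wooden egg cup, 47 mm across, 58 mm tall; loose, leave it alone. Origin: centre of its underside
- drinking_glass: clear tumbler standing upside down, 64 mm across, 89 mm tall; loose, leave it alone. Origin: centre of its underside
Not all that is in view belongs to the job. Leave any purple look-alike of the salt_jar alone.

How it is judged:
At the end, for the whole second after the job is handed in: Both lids are shut to within 0.06 rad (4 mm at the edge); both jars stand upright (0.05 rad) and still, within 30 mm of where they stood; every bystander is within 30 mm of where it stood (value of joint each of salt_jar_lid, bean_jar_lid below 0.06 rad and distance of each of salt_jar, bean_jar, low_jar, wide_jar, mug, shaker, egg_cup, drinking_glass from where it was at the start of the episode below 0.03 m and angle between each of salt_jar, bean_jar's own z axis and vertical below 0.05 rad and linear speed of each of salt_jar, bean_jar below 0.02 m/s); the robot touches nothing.
It fails at once if the salt jar is lifted, tipped or shifted 30 mm (height (world z) of salt_jar above 0.012 m or angle between salt_jar's own z axis and vertical above 0.2 rad or distance of salt_jar from where it was at the start of the episode above 0.03 m).
It fails at once if the salt jar or its lid is squeezed or pressed with more than 40 N (contact force between the fingers and salt_jar above 40 N).
It fails at once if the bean jar is lifted, tipped or shifted 30 mm (height (world z) of bean_jar above 0.012 m or angle between bean_jar's own z axis and vertical above 0.2 rad or distance of bean_jar from where it was at the start of the episode above 0.03 m).
It fails at once if the bean jar or its lid is squeezed or pressed with more than 40 N (contact force between the fingers and bean_jar above 40 N).
It fails at once if a bystander is shifted 30 mm or knocked over (distance of any of low_jar, wide_jar, mug, shaker, egg_cup, drinking_glass from where it was at the start of the episode above 0.03 m or angle between any of low_jar, wide_jar, mug, shaker, egg_cup, drinking_glass's own z axis and vertical above 0.4 rad).
It also fails if it takes over 45 s, if anything falls off the work surface, if the arm or the gripper's body presses on something with over 40 N, if the wrist force passes 120 N, or if a joint passes its speed limit or range.

## Working session

There is one attempt and no reset: what is moved stays moved. The work goes in short steps, Python scripts to look and compute and a shell command to move; the robot and the scene stay as the last step left them, time stands still between calls to the robot, and variables do not carry over. Pictures are saved under pics/ and viewed, at most 10 in all, crops included, and the job is handed in when it is done.

```bash
ls; mkdir -p pics; cat > h.py <<'E'
import numpy as np, cv2
from cell import robot, optics, nets
from scipy.spatial.transform import Rotation as R
def snap(c,fn=None):
    im=np.asarray(optics.snapshot(c))
    if fn: cv2.imwrite('pics/'+fn,cv2.cvtColor(im,cv2.COLOR_RGB2BGR))
    return im
E
python3 - <<'E'
from h import *
a=snap('scene');b=snap('top')
cv2.imwrite('pics/a.png',cv2.cvtColor(a,cv2.COLOR_RGB2BGR))
cv2.imwrite('pics/b.png',cv2.cvtColor(b,cv2.COLOR_RGB2BGR))
for c in('scene','top','wrist'): print(optics.camera_info(c))
for c in('scene','top'):
  for n in('salt_jar','salt_jar_hinge','salt_jar_lid_edge','bean_jar','bean_jar_hinge','bean_jar_lid_edge'):
    print(c,n,[(np.round(d['pixel']),round(d['p'],2)) for d in nets.pinpoint(c,n)][:4])
o=robot.get_obs();print(o['time_s'],o['ee_pos'],o['orientation'])
E
```

```text
pics
{'vertical_fov': 53.096031365023144, 'cx': 279.11590166706225, 'cy': 211.89973960895995, 'eye': array([-0.16175593,  0.36350103,  0.89386845]), 'rotation': array([ 0.791465  ,  0.00561247, -2.23912016])}
{'vertical_fov': 42.8349026937843, 'cx': 278.2326638492958, 'cy': 211.5949611033143, 'eye': array([ 0.28524861, -0.14781915,  1.80685221]), 'rotation': array([ 0.10813585,  0.01329599, -1.56928626])}
{'vertical_fov': 66.50647886656061, 'cx': 277.646363931955, 'cy': 212.04962842315192, 'T_tool_cam': array([[-5.01762975e-04,  9.57115584e-01,  2.89705896e-01,
         7.29866535e-02],
       [ 9.99999539e-01,  7.17393639e-04, -6.38115727e-04,
         2.41875462e-04],
       [-8.18583674e-04,  2.89705442e-01, -9.57115503e-01,
        -1.41581320e-01],
       [ 0.00000000e+00,  0.00000000e+00,  0.00000000e+00,
         1.00000000e+00]])}
scene salt_jar [(array([399., 181.]), 0.67), (array([287., 256.]), 0.63), (array([186., 305.]), 0.31)]
scene salt_jar_hinge [(array([280., 233.]), 0.72), (array([412., 161.]), 0.46)]
scene salt_jar_lid_edge [(array([277., 206.]), 0.74)]
scene bean_jar [(array([331., 227.]), 0.92)]
scene bean_jar_hinge [(array([320., 204.]), 0.68)]
scene bean_jar_lid_edge []
top salt_jar [(array([417., 226.]), 0.88), (array([275., 233.]), 0.74)]
top salt_jar_hinge [(array([432., 230.]), 0.63), (array([275., 223.]), 0.58)]
top salt_jar_lid_edge [(array([277., 213.]), 0.64), (array([414., 221.]), 0.56)]
top bean_jar [(array([323., 233.]), 0.93), (array([274., 234.]), 0.5), (array([237., 226.]), 0.45)]
top bean_jar_hinge [(array([322., 221.]), 0.51)]
top bean_jar_lid_edge [(array([323., 221.]), 0.73)]
0.7 [ 0.23067081 -0.5267189   0.23135706] [3.14144877e+00 3.09738925e-05 4.12777360e-01]
```

View pics/a.png

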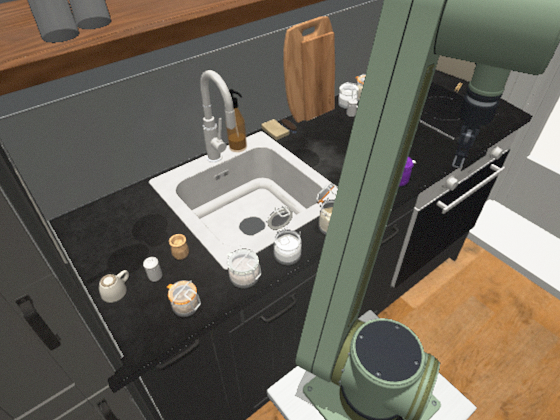

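View pics/b.png

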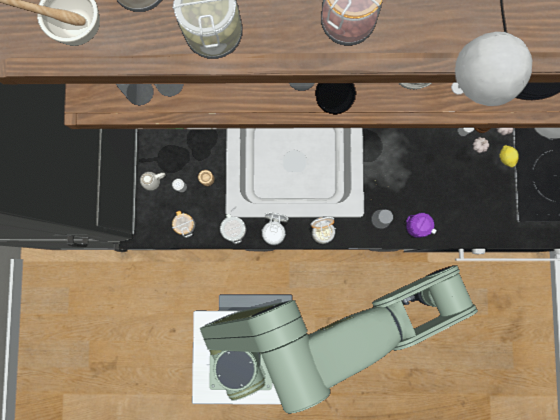

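The salt jar is at top (275,233) / scene (287,256): clear glass, white salt, lid open. The bean jar is at top (323,233) / scene (331,227), with the orange ring. The purple look-alike at top (421,225) / scene (400,180) is not to be touched. Next I triangulate them and confirm with an enlarged crop.

```bash
cat >> h.py <<'E'
def cam(c,obs=None):
    i=optics.camera_info(c); f=210/np.tan(np.radians(i['vertical_fov'])/2)
    if c=='wrist':
        T=np.eye(4);T[:3,:3]=R.from_euler('xyz',obs['orientation']).as_matrix();T[:3,3]=obs['ee_pos'];T=T@i['T_tool_cam'];Rm,e=T[:3,:3],T[:3,3]
    else: Rm,e=R.from_euler('xyz',i['rotation']).as_matrix(),np.array(i['eye'])
    return f,i['cx'],i['cy'],Rm,e
def ray(C,p):
    f,cx,cy,Rm,e=C; d=Rm@np.array([(p[0]-cx)/f,-(p[1]-cy)/f,-1]);return e,d/np.linalg.norm(d)
def onz(C,p,z):
    e,d=ray(C,p);return e+d*(z-e[2])/d[2]
def proj(C,P):
    f,cx,cy,Rm,e=C;q=Rm.T@(np.array(P)-e);return np.array([cx+f*q[0]/-q[2],cy-f*q[1]/-q[2]])
E
python3 - <<'E'
from h import *
S,T=cam('scene'),cam('top')
for n,c,p,z in [('salt',S,(287,256),0),('salt',T,(275,233),0),('salth',S,(280,233),.065),('salth',T,(275,223),.065),('bean',S,(331,227),0),('bean',T,(323,233),0),('beanh',S,(320,204),.081),('beanh',T,(322,221),.081),('purple',T,(417,226),0)]: print(n,np.round(onz(c,p,z),3))
snap('scene');a=np.asarray(optics.snapshot('scene'));b=np.asarray(optics.snapshot('top'))
f=lambda x:cv2.resize(x,(800,300),interpolation=cv2.INTER_CUBIC)
im=np.vstack([f(a[165:285,150:470]),f(b[170:260,150:390])])
cv2.imwrite('pics/c.png',cv2.cvtColor(im,cv2.COLOR_RGB2BGR))
for n in('low_jar','wide_jar','mug','shaker','egg_cup','drinking_glass'):
    print(n,[(np.round(onz(T,d['pixel'],0)[:2],3),round(d['p'],2)) for d in nets.pinpoint('top',n)][:2])
E
```

```text
salt [ 0.403 -0.104  0.   ]
salt [ 0.409 -0.113  0.   ]
salth [ 0.435 -0.105  0.065]
salth [ 0.437 -0.114  0.065]
bean [ 0.408 -0.273  0.   ]
bean [ 0.409 -0.275  0.   ]
beanh [ 0.44  -0.252  0.081]
beanh [ 0.442 -0.266  0.081]
purple [ 0.433 -0.592  0.   ]
low_jar [(array([0.443, 0.192]), 0.8)]
wide_jar [(array([0.426, 0.021]), 0.97)]
mug [(array([ 0.448, -0.277]), 0.7), (array([0.588, 0.313]), 0.51)]
shaker [(array([0.559, 0.213]), 0.65), (array([0.43 , 0.016]), 0.61)]
egg_cup [(array([0.597, 0.123]), 0.46)]
drinking_glass [(array([ 0.47 , -0.466]), 0.88)]
```

View pics/c.png

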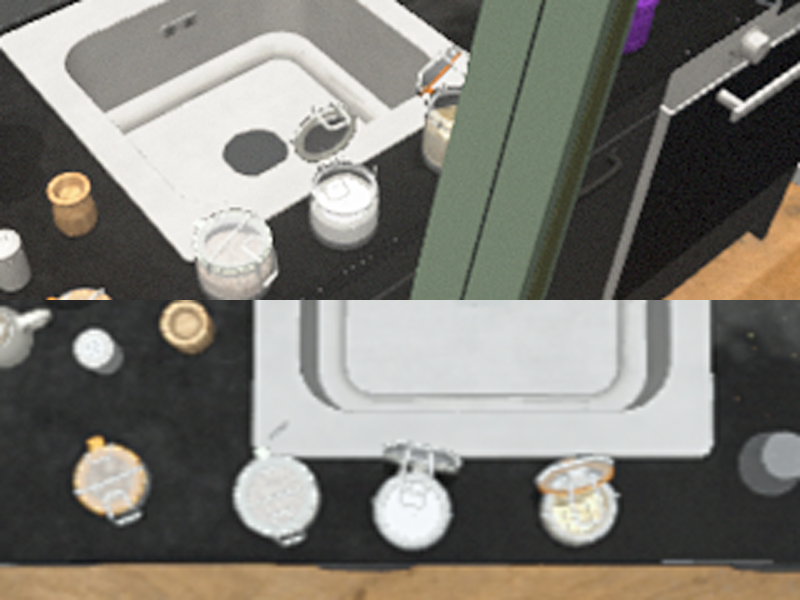

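Crop (top strip): salt jar at (413,505), clear with white salt and lid upright; bean jar at (577,500), orange ring and lid tilted. The bystander jars are at (110,480) and (277,495) and are shut. The purple one is separate. I'll move the arm to a wrist view over both jars.

```bash
python3 -m crank '[{"x":0.8,"y":-0.57,"z":-0.1},{"x":1.6,"y":-1.14,"z":-0.3},{"x":2.4,"y":-1.71,"z":-0.4},{"x":3.2,"y":-2.28,"z":-0.4},{"x":4.0,"y":-2.85,"z":-0.4}]' 0
python3 -m crank '[{"x":0.8,"y":-0.57,"spin":0.6},{"x":1.6,"y":-1.14,"spin":1.2},{"x":2.4,"y":-1.72,"spin":1.8},{"x":2.4,"y":-1.72,"spin":2.4},{"x":2.4,"y":-1.72,"spin":2.96}]'
```

```text
$[0]: bad value
$[0]: bad value
```

```bash
python3 -m crank '[{"x":0.8,"y":-0.57,"z":-0.1,"spin":0},{"x":1.6,"y":-1.14,"z":-0.3,"spin":0},{"x":2.4,"y":-1.71,"z":-0.4,"spin":0},{"x":3.2,"y":-2.28,"z":-0.4,"spin":0},{"x":4.0,"y":-2.85,"z":-0.4,"spin":0}]' 0 && python3 -m crank '[{"x":0.8,"y":-0.57,"z":0,"spin":0.6},{"x":1.6,"y":-1.14,"z":0,"spin":1.2},{"x":2.4,"y":-1.72,"z":0,"spin":1.8},{"x":2.4,"y":-1.72,"z":0,"spin":2.4},{"x":2.4,"y":-1.72,"z":0,"spin":2.96}]'
```

```text
time_s: 1.78
ee_pos: [0.3574, -0.3146, 0.2516]
orientation: [3.141, -0.0, 0.412]
contact_force: [0.2, 0.7, -0.1]
grip_width: -0.0001
finger_force: 0.0
time_s: 2.4
ee_pos: [0.4325, -0.1882, 0.2514]
orientation: [3.141, -0.0, -0.001]
contact_force: [-0.2, 0.5, 0.5]
grip_width: 0.0
finger_force: 0.0
```

```bash
python3 - <<'E'
from h import *
N=('salt_jar','salt_jar_hinge','salt_jar_lid_edge','bean_jar','bean_jar_hinge','bean_jar_lid_edge')
Z={'salt_jar':0,'salt_jar_hinge':.065,'bean_jar':0,'bean_jar_hinge':.081}
snap('scene');snap('top')
o=robot.get_obs();W=cam('wrist',o);snap('wrist','w1.png')
C=dict(wrist=W,scene=cam('scene'),top=cam('top'))
for n in N:
  for c in C:
    for d in nets.pinpoint(c,n)[:2]:
      print(n,c,np.round(d['pixel']),round(d['p'],2),np.round(onz(C[c],d['pixel'],Z[n])[:2],3) if n in Z else [np.round(onz(C[c],d['pixel'],z)[:2],3) for z in (.1,.14)])
E
```

```text
salt_jar wrist [213. 195.] 0.83 [ 0.41  -0.109]
salt_jar scene [285. 253.] 0.86 [ 0.416 -0.107]
salt_jar scene [397. 180.] 0.78 [ 0.428 -0.588]
salt_jar top [417. 227.] 0.94 [ 0.428 -0.59 ]
salt_jar top [206. 179.] 0.61 [0.593 0.123]
salt_jar_hinge wrist [110. 183.] 0.41 [ 0.438 -0.015]
salt_jar_hinge scene [410. 160.] 0.81 [ 0.425 -0.626]
salt_jar_hinge scene [281. 232.] 0.73 [ 0.438 -0.11 ]
salt_jar_hinge top [436. 233.] 0.77 [ 0.405 -0.635]
salt_jar_hinge top [274. 219.] 0.59 [ 0.449 -0.111]
salt_jar_lid_edge wrist [105. 188.] 0.29 [array([ 0.441, -0.028]), array([ 0.45, -0.05])]
salt_jar_lid_edge scene [277. 206.] 0.95 [array([ 0.495, -0.141]), array([ 0.461, -0.116])]
salt_jar_lid_edge scene [391. 158.] 0.67 [array([ 0.441, -0.547]), array([ 0.411, -0.501])]
salt_jar_lid_edge top [414. 220.] 0.98 [array([ 0.445, -0.56 ]), array([ 0.441, -0.55 ])]
salt_jar_lid_edge top [278. 214.] 0.37 [array([ 0.461, -0.123]), array([ 0.457, -0.124])]
bean_jar wrist [339. 194.] 0.87 [ 0.41  -0.267]
bean_jar top [323. 234.] 0.77 [ 0.406 -0.274]
bean_jar_hinge wrist [350. 180.] 0.57 [ 0.445 -0.261]
bean_jar_hinge wrist [105. 184.] 0.49 [ 0.44  -0.019]
bean_jar_hinge scene [179. 253.] 0.46 [0.53  0.144]
bean_jar_hinge top [151. 179.] 0.72 [0.579 0.291]
bean_jar_hinge top [323. 232.] 0.55 [ 0.405 -0.268]
bean_jar_lid_edge wrist [374. 213.] 0.77 [array([ 0.415, -0.281]), array([ 0.428, -0.269])]
bean_jar_lid_edge scene [187. 305.] 0.33 [array([0.37 , 0.208]), array([0.343, 0.216])]
```

View pics/w1.png

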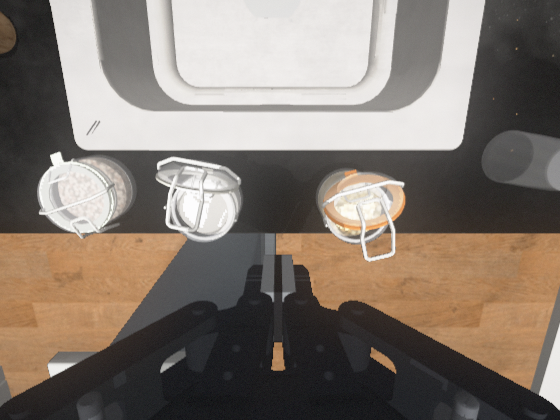

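Wrist view: salt jar at (205,205), lid upright at (158–240, 160–192), hinge turned slightly. Bean jar at (355,205), lid half over at (320–404, 170–230). I'll fit the model with an overlay.

```bash
cat >> h.py <<'E'
J=dict(salt=(.0365,.065),bean=(.0348,.081))
def lidpts(n,x,y,psi,th,face=.02):
    hx,hz=J[n];t=np.linspace(0,2*np.pi,60)
    a=-.034-.036*np.cos(t);b=.036*np.sin(t)
    lx=hx+a*np.cos(th)+face*np.sin(th);lz=hz-a*np.sin(th)+face*np.cos(th)
    return np.c_[x+lx*np.cos(psi)-b*np.sin(psi),y+lx*np.sin(psi)+b*np.cos(psi),lz]
E
python3 - <<'E'
from h import *
W=cam('wrist',robot.get_obs());im=cv2.imread('pics/w1.png');k=4
out=[]
for n,g,(u,v) in [('salt',(.409,-.109,-.2,1.5),(150,145)),('bean',(.409,-.270,.2,1.1),(310,145))]:
    c=cv2.resize(im[v:v+110,u:u+100],None,fx=k,fy=k,interpolation=cv2.INTER_CUBIC)
    for f,col in((.02,(0,0,255)),(.005,(0,255,0))):
        P=np.array([(proj(W,p)-(u,v)+.5)*k for p in lidpts(n,*g,f)]).astype(int);cv2.polylines(c,[P],True,col,1)
    out.append(c)
cv2.imwrite('pics/o.png',np.hstack(out))
E
```

```text
(no output)
```

View pics/o.png

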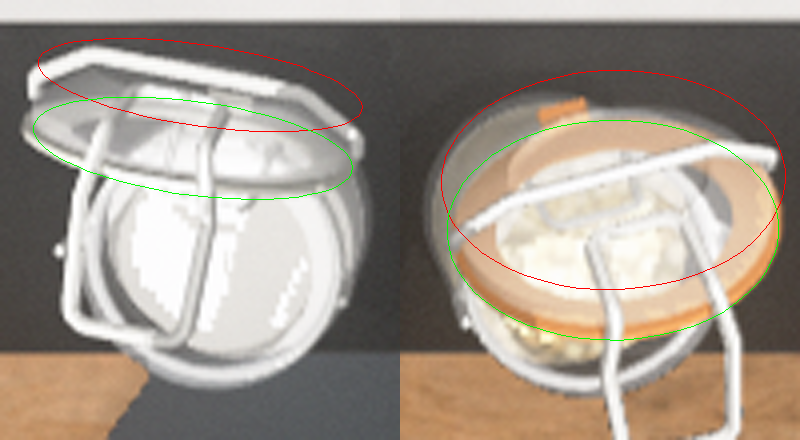

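The fit is good. Salt is at about (.409,-.108), yaw −0.2, lid about 1.5. Bean is at about (.409,-.270), yaw about 0.22, lid about 1.1. Aligning the tool's x axis with the salt jar's x axis lets me push within the tool x–z plane. Going behind the salt lid first.

```bash
python3 -m crank '[{"x":0.6,"y":-0.4,"z":0,"spin":0.5},{"x":1.2,"y":-0.8,"z":0,"spin":1.0},{"x":1.7,"y":-1.16,"z":0,"spin":1.43},{"x":1.7,"y":-1.16,"z":0.6,"spin":1.43},{"x":1.7,"y":-1.16,"z":1.0,"spin":1.43}]' && python3 -m crank '[{"x":0,"y":0,"z":0.5,"spin":0},{"x":0,"y":0,"z":1.0,"spin":0},{"x":0,"y":0,"z":1.46,"spin":0},{"x":0,"y":0,"z":1.46,"spin":0}]'
python3 - <<'E'
from h import *
W=cam('wrist',robot.get_obs());im=snap('wrist','w2.png')
# path table for salt in units from jar centre
o=robot.get_obs();p=o['ee_pos'];psi=-.2;c=np.array([.409,-.108]);d=p[:2]-c
print('X',d@[np.cos(psi),np.sin(psi)],'Y',d@[-np.sin(psi),np.cos(psi)],'Z',p[2])
for n,(hx,hz) in J.items():
  for th in np.arange(1.5,-.05,-.1):
    s=.06;print(n,round(th,1),'X %.1f Z %.1f'%(1e3*(hx-s*np.cos(th)+.02*np.sin(th)+.011),1e3*(hz+s*np.sin(th)+.02*np.cos(th))))
E
```

```text
time_s: 4.08
ee_pos: [0.5171, -0.1306, 0.2001]
orientation: [3.142, 0.001, -0.199]
contact_force: [-0.1, 0.3, -0.7]
grip_width: 0.0
finger_force: 0.0
time_s: 4.58
ee_pos: [0.516, -0.1307, 0.1268]
orientation: [-3.141, 0.004, -0.2]
contact_force: [0.4, 0.5, 0.6]
grip_width: -0.0002
finger_force: 0.0
X 0.11044599357616573 Y -0.0011013772747454909 Z 0.12806749360220188
salt 1.5 X 63.2 Z 126.3
salt 1.4 X 57.0 Z 127.5
salt 1.3 X 50.7 Z 128.2
salt 1.2 X 44.4 Z 128.2
salt 1.1 X 38.1 Z 127.5
salt 1.0 X 31.9 Z 126.3
salt 0.9 X 25.9 Z 124.4
salt 0.8 X 20.0 Z 122.0
salt 0.7 X 14.5 Z 118.9
salt 0.6 X 9.3 Z 115.4
salt 0.5 X 4.4 Z 111.3
salt 0.4 X 0.0 Z 106.8
salt 0.3 X -3.9 Z 101.8
salt 0.2 X -7.3 Z 96.5
salt 0.1 X -10.2 Z 90.9
salt -0.0 X -12.5 Z 85.0
bean 1.5 X 61.5 Z 142.3
bean 1.4 X 55.3 Z 143.5
bean 1.3 X 49.0 Z 144.2
bean 1.2 X 42.7 Z 144.2
bean 1.1 X 36.4 Z 143.5
bean 1.0 X 30.2 Z 142.3
bean 0.9 X 24.2 Z 140.4
bean 0.8 X 18.3 Z 138.0
bean 0.7 X 12.8 Z 134.9
bean 0.6 X 7.6 Z 131.4
bean 0.5 X 2.7 Z 127.3
bean 0.4 X -1.7 Z 122.8
bean 0.3 X -5.6 Z 117.8
bean 0.2 X -9.0 Z 112.5
bean 0.1 X -11.9 Z 106.9
bean -0.0 X -14.2 Z 101.0
```

View pics/w2.png

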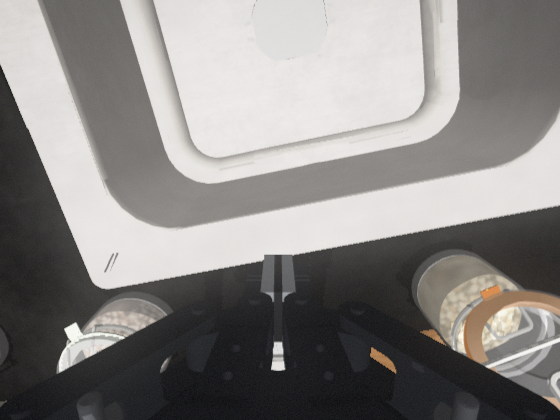

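Fingers at (278,265) sit behind the salt lid and clear of everything; bean jar at (480,320). Now pulling toward the lid.

```bash
python3 -m crank '[{"x":-0.3,"y":0,"z":0,"spin":0},{"x":-0.6,"y":0,"z":0,"spin":0},{"x":-0.75,"y":0,"z":0,"spin":0},{"x":-0.82,"y":0,"z":0,"spin":0},{"x":-0.88,"y":0,"z":0,"spin":0}]' && python3 -m crank '[{"x":-0.05,"y":0,"z":0,"spin":0},{"x":-0.1,"y":0,"z":0,"spin":0},{"x":-0.15,"y":0,"z":0,"spin":0},{"x":-0.2,"y":0,"z":0,"spin":0},{"x":-0.25,"y":0,"z":0,"spin":0}]'  && python3 -m crank '[{"x":-0.05,"y":0,"z":0,"spin":0},{"x":-0.1,"y":0,"z":0,"spin":0},{"x":-0.15,"y":0,"z":0,"spin":0},{"x":-0.2,"y":0,"z":0,"spin":0},{"x":-0.25,"y":0,"z":0,"spin":0}]'
python3 - <<'E'
from h import *
a=snap('scene')[180:270,200:340];c=cv2.resize(a,(780,500),interpolation=cv2.INTER_CUBIC);cv2.imwrite('pics/s1.png',c[...,::-1])
E
```

```text
time_s: 5.25
ee_pos: [0.4741, -0.1224, 0.1286]
orientation: [3.141, -0.001, -0.2]
contact_force: [-0.2, 1.0, 0.1]
grip_width: 0.0002
finger_force: 0.0
time_s: 5.88
ee_pos: [0.4627, -0.1201, 0.1291]
orientation: [3.141, -0.003, -0.2]
contact_force: [1.7, 0.0, 6.6]
grip_width: -0.0001
finger_force: 2.8
time_s: 6.5
ee_pos: [0.4503, -0.1178, 0.1295]
orientation: [3.141, -0.003, -0.2]
contact_force: [1.4, -0.5, 8.1]
grip_width: 0.0003
finger_force: 3.3
```

View pics/s1.png

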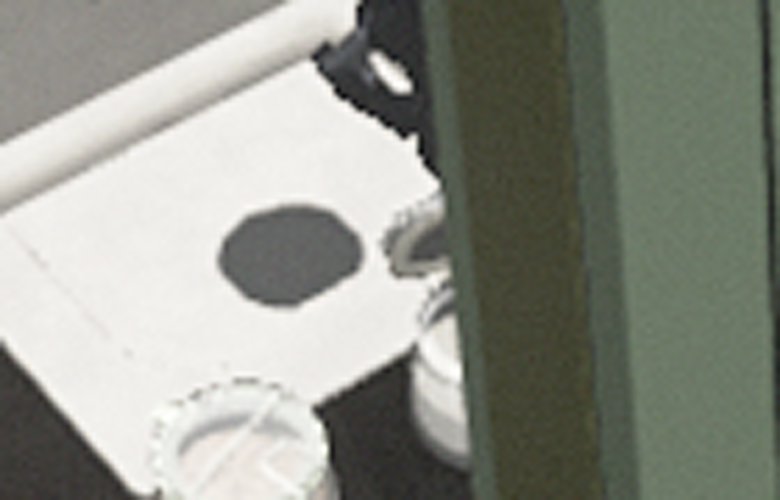

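```bash
python3 - <<'E'
from h import *
S=cam('scene')
for th in (1.7,1.5,1.35,1.2,1.05,.9):
    q=np.vstack([[proj(S,p) for p in lidpts('salt',.409,-.108,-.2,th,f)] for f in(.005,.02)])
    l=q[q[:,0].argmin()];t=q[q[:,1].argmin()];n=q[abs(q[:,0]-279.4)<2.5]
    print(th,'left',l.round(1),'top',t.round(1),'at279',n[:,1].min().round(1),n[:,1].max().round(1))
o=robot.get_obs();print(o['contact_force'],o['moment'],o['ee_pos'])
E
```

```text
1.7 left [264.5 218.9] top [280.9 203.9] at279 203.9 229.3
1.5 left [265.6 220.5] top [283.2 205.7] at279 206.0 229.0
1.35 left [266.4 221.2] top [286.1 207.7] at279 208.5 228.7
1.2 left [267.2 222.8] top [288.8 210.1] at279 212.1 228.5
1.05 left [268.1 224.1] top [292.  212.8] at279 215.8 228.4
0.9 left [268.9 225.2] top [294.4 215.4] at279 219.8 228.7
[-0.32470244 -0.6646466   8.01520853] [-0.09234787  0.03755155  0.04851317] [ 0.44977864 -0.11765898  0.12936707]
```

The lid follows: θ is about 1.1, as the geometry predicts, and the force is modest. I'll continue along the arc.

```bash
python3 -m crank '[{"x":-0.1,"y":0,"z":0.02,"spin":0},{"x":-0.16,"y":0,"z":0.03,"spin":0},{"x":-0.22,"y":0,"z":0.05,"spin":0},{"x":-0.28,"y":0,"z":0.07,"spin":0},{"x":-0.34,"y":0,"z":0.09,"spin":0}]' && python3 -m crank '[{"x":-0.06,"y":0,"z":0.025,"spin":0},{"x":-0.115,"y":0,"z":0.055,"spin":0},{"x":-0.17,"y":0,"z":0.085,"spin":0},{"x":-0.22,"y":0,"z":0.12,"spin":0},{"x":-0.275,"y":0,"z":0.155,"spin":0}]'
```

```text
time_s: 7.18
ee_pos: [0.4321, -0.1139, 0.1241]
orientation: [3.141, 0.001, -0.2]
contact_force: [-0.3, -0.2, 4.3]
grip_width: -0.0002
finger_force: 2.1
time_s: 7.8
ee_pos: [0.4191, -0.1111, 0.1158]
orientation: [3.142, 0.001, -0.2]
contact_force: [-1.5, -0.1, 2.9]
grip_width: 0.0005
finger_force: 1.4
```

```bash
python3 -m crank '[{"x":-0.05,"y":0,"z":0.04,"spin":0},{"x":-0.1,"y":0,"z":0.08,"spin":0},{"x":-0.15,"y":0,"z":0.125,"spin":0},{"x":-0.19,"y":0,"z":0.17,"spin":0},{"x":-0.23,"y":0,"z":0.22,"spin":0}]' && python3 -m crank '[{"x":-0.035,"y":0,"z":0.05,"spin":0},{"x":-0.07,"y":0,"z":0.105,"spin":0},{"x":-0.1,"y":0,"z":0.16,"spin":0},{"x":-0.13,"y":0,"z":0.215,"spin":0},{"x":-0.15,"y":0,"z":0.27,"spin":0}]' && python3 -m crank '[{"x":-0.02,"y":0,"z":0.04,"spin":0},{"x":-0.03,"y":0,"z":0.08,"spin":0},{"x":-0.03,"y":0,"z":0.12,"spin":0},{"x":-0.03,"y":0,"z":0.14,"spin":0},{"x":-0.03,"y":0,"z":0.14,"spin":0}]'
```

```text
time_s: 8.43
ee_pos: [0.4079, -0.1089, 0.1048]
orientation: [3.142, 0.0, -0.2]
contact_force: [-1.6, -0.1, 2.5]
grip_width: -0.0001
finger_force: 1.1
time_s: 9.05
ee_pos: [0.4008, -0.1075, 0.0914]
orientation: [3.141, -0.0, -0.2]
contact_force: [0.1, 0.9, 1.8]
grip_width: -0.0001
finger_force: 0.4
time_s: 9.68
ee_pos: [0.3993, -0.1072, 0.0849]
orientation: [3.141, 0.0, -0.2]
contact_force: [-1.1, -0.3, 4.1]
grip_width: 0.0
finger_force: 2.3
```

```bash
python3 -m crank '[{"x":0,"y":0,"z":0.02,"spin":0},{"x":0,"y":0,"z":0.04,"spin":0},{"x":0,"y":0,"z":0.06,"spin":0},{"x":0,"y":0,"z":0.06,"spin":0},{"x":0,"y":0,"z":0.06,"spin":0}]'
```

```text
time_s: 10.3
ee_pos: [0.3997, -0.1076, 0.0843]
orientation: [3.141, -0.002, -0.2]
contact_force: [-8.1, 0.9, 29.7]
grip_width: 0.0003
finger_force: 15.0
```

Salt lid hit its hard stop at z = 0.084, which means shut. Lifting off and moving behind the bean lid.

```bash
python3 -m crank '[{"x":0,"y":0,"z":-0.4,"spin":0},{"x":0,"y":0,"z":-1.2,"spin":0},{"x":0,"y":0,"z":-2.0,"spin":0},{"x":0.4,"y":0,"z":-2.4,"spin":-0.5},{"x":0.9,"y":0.5,"z":-2.4,"spin":-1.2}]' && python3 - <<'E'
from h import *
snap('top');o=robot.get_obs();p=o['ee_pos'];y=o['orientation'][2]
print(p,y)
for n in('bean_jar','bean_jar_lid_edge'): print([(onz(cam('top'),d['pixel'],0 if n=='bean_jar' else .145)[:2].round(3),round(d['p'],2)) for d in nets.pinpoint('top',n)[:2]])
d=np.array([.409,-.270])+.085*np.array([np.cos(.24),np.sin(.24)])-p[:2]
print('x',d@[np.cos(y),np.sin(y)]/.05,'y',d@[np.sin(y),-np.cos(y)]/.05,'spin',-np.degrees(.24-y)/8)
E
```

```text
time_s: 10.92
ee_pos: [0.4402, -0.1404, 0.2037]
orientation: [3.141, -0.005, -0.027]
contact_force: [0.3, 0.6, -0.1]
grip_width: -0.0001
finger_force: 0.0
[ 0.44277704 -0.14424624  0.20282793] -0.02655609412670268
[(array([ 0.405, -0.268]), 0.89), (array([0.559, 0.208]), 0.72)]
[(array([ 0.437, -0.261]), 0.61)]
x 1.0314424568402296 y 2.084327721920937 spin -1.9090673996189969
```

```bash
python3 -m crank '[{"x":0.5,"y":0.6,"z":0,"spin":-0.6},{"x":0.8,"y":1.2,"z":0,"spin":-1.2},{"x":1.03,"y":1.8,"z":0,"spin":-1.9},{"x":1.03,"y":2.08,"z":0.1,"spin":-1.9},{"x":1.03,"y":2.08,"z":0.4,"spin":-1.9}]' && python3 -m crank '[{"x":0,"y":0,"z":0.3,"spin":0},{"x":0,"y":0,"z":0.6,"spin":0},{"x":0,"y":0,"z":0.8,"spin":0},{"x":0,"y":0,"z":0.8,"spin":0}]' && python3 - <<'E'
from h import *
o=robot.get_obs();W=cam('wrist',o);im=snap('wrist');p=o['ee_pos'];d=p[:2]-[.409,-.27]
print('X',d@[np.cos(.24),np.sin(.24)],'Y',d@[-np.sin(.24),np.cos(.24)],p[2])
for a in('salt','bean'):
  g=(.409,-.108,-.2,0.) if a=='salt' else (.409,-.27,.24,1.1)
  for f,col in((.02,(255,0,0)),(.005,(0,255,0))):
    im=np.ascontiguousarray(im);cv2.polylines(im,[np.array([proj(W,q) for q in lidpts(a,*g,f)]).astype(int)],True,col,1)
cv2.imwrite('pics/w3.png',im[...,::-1])
E
```

```text
time_s: 11.7
ee_pos: [0.486, -0.2461, 0.181]
orientation: [-3.141, -0.0, 0.23]
contact_force: [0.2, 0.9, -0.6]
grip_width: 0.0
finger_force: 0.0
time_s: 12.2
ee_pos: [0.4861, -0.2457, 0.1406]
orientation: [-3.14, 0.001, 0.233]
contact_force: [-0.5, 0.8, 1.1]
grip_width: -0.0001
finger_force: 0.0
X 0.08064736477759087 Y 0.0052986329038036545 0.1406301578120711
```

View pics/w3.png

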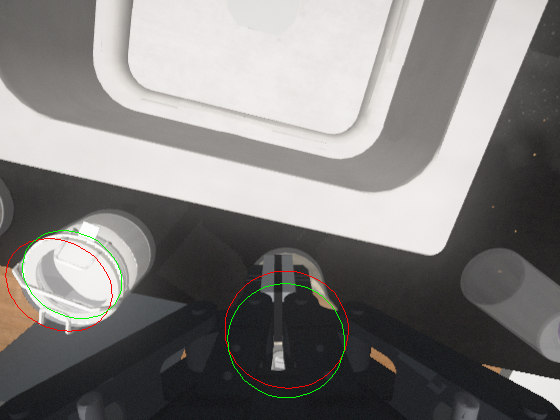

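The salt lid lies on its jar at (75,270). Fingers at (278,290) are behind the bean lid. Pulling now, with a 5 mm sideways correction.

```bash
python3 -m crank '[{"x":-0.15,"y":0.1,"z":0,"spin":0},{"x":-0.35,"y":0.1,"z":0,"spin":0},{"x":-0.5,"y":0.1,"z":0,"spin":0},{"x":-0.62,"y":0.1,"z":0,"spin":0},{"x":-0.7,"y":0.1,"z":0,"spin":0}]' && python3 -m crank '[{"x":-0.06,"y":0,"z":0,"spin":0},{"x":-0.12,"y":0,"z":0,"spin":0},{"x":-0.18,"y":0,"z":0,"spin":0},{"x":-0.24,"y":0,"z":0,"spin":0},{"x":-0.3,"y":0,"z":0,"spin":0}]'
```

```text
time_s: 12.88
ee_pos: [0.4532, -0.2593, 0.1417]
orientation: [3.141, -0.0, 0.232]
contact_force: [0.0, -0.3, -0.2]
grip_width: -0.0001
finger_force: 0.0
time_s: 13.5
ee_pos: [0.4391, -0.2627, 0.1417]
orientation: [3.141, -0.0, 0.233]
contact_force: [0.2, 0.0, 0.3]
grip_width: -0.0001
finger_force: 0.3
```

```bash
python3 -m crank '[{"x":-0.06,"y":0,"z":0.015,"spin":0},{"x":-0.12,"y":0,"z":0.035,"spin":0},{"x":-0.18,"y":0,"z":0.06,"spin":0},{"x":-0.24,"y":0,"z":0.085,"spin":0},{"x":-0.295,"y":0,"z":0.115,"spin":0}]' && python3 -m crank '[{"x":-0.055,"y":0,"z":0.03,"spin":0},{"x":-0.105,"y":0,"z":0.065,"spin":0},{"x":-0.16,"y":0,"z":0.1,"spin":0},{"x":-0.21,"y":0,"z":0.14,"spin":0},{"x":-0.255,"y":0,"z":0.18,"spin":0}]'
```

```text
time_s: 14.12
ee_pos: [0.4245, -0.2661, 0.1357]
orientation: [3.141, 0.0, 0.233]
contact_force: [1.0, 0.6, -0.3]
grip_width: -0.0
finger_force: 0.4
time_s: 14.75
ee_pos: [0.4121, -0.2691, 0.1267]
orientation: [3.141, -0.0, 0.233]
contact_force: [0.9, -0.2, 0.6]
grip_width: -0.0002
finger_force: 0.4
```

```bash
python3 -m crank '[{"x":-0.045,"y":0,"z":0.045,"spin":0},{"x":-0.09,"y":0,"z":0.09,"spin":0},{"x":-0.13,"y":0,"z":0.14,"spin":0},{"x":-0.165,"y":0,"z":0.19,"spin":0},{"x":-0.2,"y":0,"z":0.245,"spin":0}]' && python3 -m crank '[{"x":-0.035,"y":0,"z":0.05,"spin":0},{"x":-0.065,"y":0,"z":0.11,"spin":0},{"x":-0.09,"y":0,"z":0.165,"spin":0},{"x":-0.11,"y":0,"z":0.22,"spin":0},{"x":-0.11,"y":0,"z":0.25,"spin":0}]' && python3 -m crank '[{"x":0,"y":0,"z":0.02,"spin":0},{"x":0,"y":0,"z":0.04,"spin":0},{"x":0,"y":0,"z":0.05,"spin":0},{"x":0,"y":0,"z":0.05,"spin":0}]'
```

```text
time_s: 15.38
ee_pos: [0.4023, -0.2713, 0.1144]
orientation: [-3.142, 0.0, 0.233]
contact_force: [-0.3, -1.5, 0.8]
grip_width: 0.0002
finger_force: 0.5
time_s: 16.0
ee_pos: [0.397, -0.2724, 0.1018]
orientation: [-3.141, 0.0, 0.233]
contact_force: [-0.1, 0.0, 0.8]
grip_width: -0.0002
finger_force: 0.5
time_s: 16.5
ee_pos: [0.3973, -0.2727, 0.1007]
orientation: [3.141, -0.0, 0.233]
contact_force: [-3.4, 1.1, 9.6]
grip_width: -0.0002
finger_force: 4.7
```

```bash
python3 -m crank '[{"x":0,"y":0,"z":0.02,"spin":0},{"x":0,"y":0,"z":0.02,"spin":0},{"x":0,"y":0,"z":0.02,"spin":0}]' && python3 -m crank '[{"x":0,"y":0,"z":-0.3,"spin":0},{"x":0,"y":0,"z":-1.0,"spin":0},{"x":0,"y":0,"z":-2.0,"spin":0},{"x":-0.6,"y":0,"z":-2.8,"spin":0},{"x":-1.2,"y":0.8,"z":-2.8,"spin":0}]' && python3 -m crank '[{"x":-0.2,"y":1.0,"z":0,"spin":0},{"x":-0.2,"y":2.0,"z":0,"spin":0},{"x":-0.2,"y":3.0,"z":0,"spin":0},{"x":-0.2,"y":4.0,"z":0,"spin":0},{"x":-0.2,"y":4.0,"z":0,"spin":0}]'
python3 - <<'E'
from h import *
a=snap('scene');b=snap('top')
f=lambda x:cv2.resize(x,(800,300),interpolation=cv2.INTER_CUBIC)
cv2.imwrite('pics/f.png',np.vstack([f(a[165:285,150:470]),f(b[170:260,150:390])])[...,::-1])
T=cam('top')
for n in('salt_jar','bean_jar'): print(n,[(onz(T,d['pixel'],0)[:2].round(3),round(d['p'],2)) for d in nets.pinpoint('top',n)[:3]])
E
```

```text
time_s: 16.88
ee_pos: [0.3973, -0.2729, 0.1006]
orientation: [3.14, -0.001, 0.233]
contact_force: [-3.4, 1.8, 15.8]
grip_width: 0.0
finger_force: 7.8
time_s: 17.5
ee_pos: [0.3489, -0.3255, 0.2423]
orientation: [3.135, -0.005, 0.236]
contact_force: [1.3, -0.4, -0.6]
grip_width: 0.0003
finger_force: 0.0
time_s: 18.12
ee_pos: [0.3847, -0.5249, 0.2368]
orientation: [-3.141, 0.0, 0.231]
contact_force: [-0.6, 0.9, -1.3]
grip_width: -0.0003
finger_force: 0.0
salt_jar [(array([ 0.407, -0.11 ]), 0.67), (array([ 0.439, -0.591]), 0.52)]
bean_jar [(array([ 0.449, -0.266]), 0.75), (array([ 0.402, -0.268]), 0.6)]
```

View pics/f.png

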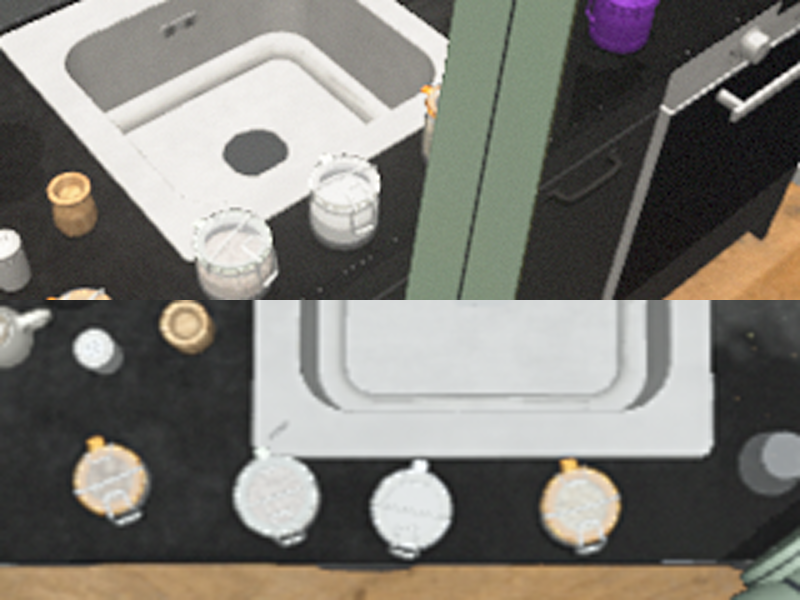

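Both lids lie flat: salt at (412,508) and bean at (580,505) in the top strip. The jars and bystanders are unmoved, and the arm is clear.

```bash
python3 -c "
from cell import robot
print(robot.job_done())"
```

```text
the job is handed in; nothing more can be done
None
```

I pushed both lids shut until each hit its stop, the final pictures show the jars and bystanders still in place, and I handed the job in with the arm clear; no verdict came back.

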